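# Feed a bent tap tube through the wingtip's bushing

## Task

Lift the aluminium connector block onto the fixture plate and feed its bent steel tube round through the bronze bushing in the wingtip's root plate, following the bend, until the collar bears firmly against the bushing, then leave the block standing square there on its own. Work by feel and never force it: the resin model will not stand a hard shove from the tube or a knock from the gripper. Leave the other things on the counter where they lie.

Things in the scene. Friction and masses are not known exactly. Their poses are not given: they have to be found in the camera images.
- block_mid (a point): Centre of the loose connector block: plain aluminium, 50 long (x) x 32 wide (y) x 40 mm high, standing on its base, about 0.25 kg. Grip it from above across its 32 mm width. Three barbed steel nipples stand 17 mm up from its top, 16 mm apart along x. x points out of its front, where collar and bent tube are; y is its left; z up.
- tap_block: The same block with all it carries; origin at the centre of its base, 20 mm below block_mid; same axes.
- collar: Steel collar, 20 mm diameter, 11 mm long, fixed to the block's front. Origin: centre of its front face, 36 mm ahead of the block's centre, 26 mm above its base; axes as the block's. This face must come to bear on the bushing's flange. Seating it takes about 10 N of push along the bore, held for half a second; the model is harmed by more than 25 N.
- bent_tube: Bent steel tube, 8 mm thick, rigid, fixed to the block, lying level 26 mm above the block's base (origin as tap_block). From the collar face it runs 5 mm straight ahead, then bends left through 85 degrees on an arc of 55 mm radius (middle of the tube) about the upright axis at x = 41 mm, y = 55 mm in the block's frame. Its end is cut square and barbed.
- tube_tip (a point): Centre of the tube's square-cut free end: x = 96, y = 50 mm from the block's centre, 26 mm above its base. Axes as the block's.
- rootplate: Fixed: white resin wingtip with its upright aluminium root plate and the bronze bushing in it, on the fixture plate. Origin: middle of the bushing's slot, level with the flange's entry face, 26 mm above the plate; y is the bore's axis, the way the tube goes; x level along the root plate, z up. Root plate x = -130 to 40 mm, top 26 mm above the origin; behind it an open bay 79 mm deep.
- plate_top (a point): Point on the fixture plate's flat top, on the entry side of the root plate: x = -45, y = -75 mm from the rootplate's origin and 26 mm below it. The top is clear for 120 mm in front of the bushing (-y), 160 mm to its -x and 70 mm to its +x side, and stands about 90 to 105 mm above the counter. Axes as the rootplate's.
- depth_gauge: Bystander: blue steel depth gauge, T-shaped, 165 x 90 x 13 mm, lying on the counter; origin under its cross bar. Leave it.
- spare_bushing_mid (a point): Bystander: loose bronze bushing, 29 mm wide, 10 mm high, on the counter; its centre. Leave it.
- spare_nipple_mid (a point): Bystander: loose barbed steel nipple, 18 mm wide, 30 mm high, standing on the counter; its middle. Leave it.
- slot_mid (a point): Same point and axes as rootplate. The bronze bushing floats in a 30 mm slot: its bore may sit anywhere up to 5 mm to either side of this point along x (not measured: look or feel for it) and shifts stiffly, about 4 N, under side load. Bore 11 mm wide and 10 mm long, opened to 12 mm in its first 3 mm; oblong flange 44 x 28 mm, 3 mm proud of the root plate.
Things that resemble listed ones, but are neither listed nor needed, are in the scene too. What is shaped like the tap_block but turquoise or yellow is not meant.

How it is judged:
On the way, in this order (a step that is already met when the one before it is completed fails the run):
1. the tip of the tube has come out on the far side of the bushing (y of tube_tip in the frame of rootplate above 0.012 m and distance between tube_tip and rootplate below 0.03 m).
2. the collar bears firmly on the bushing, with the tube through it (contact force between collar and rootplate above 7 N and distance between collar and rootplate below 0.008 m), for 0.2 s.
At the end, for the whole second after the job is handed in: Collar face within 2 mm of the bushing's entry face, in front of its slot (8 mm from the slot's middle at most), tube through the bore; block in line with the bore within 0.08 rad, upright, standing on the plate, at rest and let go (y of collar in the frame of rootplate above -0.002 m and distance between collar and rootplate below 0.008 m and angle between the x axis of tap_block and the y axis of rootplate, either way round below 0.08 rad and angle between tap_block's own z axis and vertical below 0.05 rad and z of tap_block in the frame of plate_top below 0.003 m and linear speed of tap_block below 0.01 m/s and contact force between tap_block and the fingers below 0.05 N); the robot touches nothing.
It fails at once if the block, tube or collar pushes the wingtip model or its bushing with more than 25 N (contact force between tap_block and rootplate above 25 N).
It fails at once if the robot knocks the wingtip model (contact force between any of the fingers, the arm and rootplate above 5 N).
It fails at once if the depth gauge, the loose bushing or the loose nipple is moved by more than 20 mm (distance of any of depth_gauge, spare_bushing_mid, spare_nipple_mid from where it was at the start of the episode above 0.02 m).
It also fails if it takes over 72 s, if anything falls off the work surface, if the arm or the gripper's body presses on something with over 40 N, if the wrist force passes 120 N, or if a joint passes its speed limit or range.

## Robot

A 6-joint arm with a two-finger parallel gripper is mounted at the origin on the work surface. World frame = base frame: x ahead of the robot, y to its left, z up, the work surface at z = 0. Lengths are in m, angles in rad, forces in N, time in s.
With the tool pointing down it reaches from about 0.3 to 0.875 m from the base axis. Payload 6.4 kg.
Tool frame: the origin (TCP) lies midway between the tips of the shut fingers; the grasp point (between the pads) lies 19 mm behind it; x points along the fingers, y is the direction in which the jaws open and shut, and the axes are right-handed (so a half turn about x gives the same grasp; the last joint's range is limited). The gripper opens to 85 mm and grips with 20 to 120 N. Pads are 22 mm wide; open, the fingers measure 114 mm over their backs; the gripper's body (76 mm by 85 mm) begins 54 mm behind the grasp point. The pads swing forward as they close: fully open they stand 13 mm farther back than shut.
Start: joints at [-1.367, 0.181, 1.607, -0, 1.354, -0.206], TCP at [0.229, -0.527, 0.231] pointing down, gripper open.
Joint ranges: [-2.99, 2.99], [-0.89, 2.07], [0.3, 2.58], [-1.14, 4.28], [0, 2.63], [-3.12, 3.12]. Speed limits (rad/s): [2.57, 2.57, 3.01, 3.14, 3.14, 3.14].

## Interface

Orientations are given as a unit quaternion [w, x, y, z].
In Python, from bench import ctrl gives the robot as it stands.
- The arm moves only by the tool step_arm, never from a script. Its argument "motion" is a list of rows, each a list of 7 numbers: the shift along the tool's x, y, z in mm, then the turn, a rotation vector about the tool's x, y, z in degrees, then the closure in counts, from 0 (fully open) to 255 (shut). In form: [[tx, ty, tz, rx, ry, rz, hand], ...]. A call has 1 to 10 rows; each row is the pose to reach, as a shift and turn from the pose commanded when the call began, along the tool's axes at that moment; what a row does not reach only later rows make up. A row lasts 1/8 s, in which the tool goes at most 62.5 mm and 10.7 degrees, less where a joint would pass 70% of its speed; a pose out of reach is approached as far as the arm can. A call with a gripper value outside its range is refused whole. The fingers move at their own pace and stop on an object; the grip force is fixed at half the most. Time passes only in rows, so rows that repeat a pose let the fingers close. It gives the time, the measured TCP pose, the force and the opening at its end, in the units of the state.
- ctrl.get_obs(): the state, without advancing time (a new reading comes with each control period).
- ctrl.camera(name): name is "scene" or "side" or "wrist"; returns (picture, depth): 384x512x3 uint8, red, green, blue; 384x512 float32, m along the optical axis (not along the pixel's ray), 0 where there is no reading.
- ctrl.camera_info(name): a dict with "fx", "fy", "cx", "cy" (pixels), "T" (4x4, takes a point from camera to world coordinates); the wrist camera has in their place "hand_eye" (4x4, takes a point from camera to tool coordinates, whose origin is the TCP and whose axes are the tool frame's). Camera axes: x right, y down, z forward; pixel columns grow to the right and rows downward; lengths in m; the calibration is good to about 2 mm. A picture is of the moment at which its call begins: read the wrist's pose just before it. camera_info takes no time and is no camera call.
- ctrl.hand_in(): hands the job in, once; it reports no verdict.
The state is a dict: "time_s": time; "q": joint angles; "dq": joint speeds; "joint_efforts": joint torques, N m; "eef_pos": TCP position; "eef_rot": TCP orientation; "wrist_force": force on the tool from outside, world axes, zero at the start; "torque": the same for the moment, N m; "opening": opening from 0.0 (shut) to 1.0 (fully open).
Only numpy, scipy, OpenCV 4.12 (cv2) and the standard library are available. Lean on these libraries where they do the work, as an engineer would, in place of code of your own. Each camera call takes 0.05 s, during which the arm holds its last target. There are 200 camera calls.

## Working session

There is one attempt and no reset: what is moved stays moved. The work goes in short steps, Python scripts to look and compute and a tool call to move; the robot and the scene stay as the last step left them, time stands still between calls to the robot, and variables do not carry over. Pictures are saved under pics/ and viewed, about 8 in all and at most 12, crops included, and the job is handed in when it is done.

Besides the shell and the picture viewer there is one more tool, called after "Request:" as name([rows], argument=value, ...), one row to a line, values as JSON. step_arm: Moves the arm, as the interface text tells. Its arguments: {"type":"object","properties":{"motion":{"type":"array","items":{"type":"array","items":{"type":"number"}}}},"required":["motion"]}

```bash
ls; mkdir -p pics
cat > h.py <<'E'
import numpy as np, cv2
from bench import ctrl
from scipy.spatial.transform import Rotation as R
def Rq(q): return R.from_quat([q[1],q[2],q[3],q[0]])
def toolT(o):
    T=np.eye(4);T[:3,:3]=Rq(o['eef_rot']).as_matrix();T[:3,3]=o['eef_pos'];return T
def snap(name,fn=None):
    o=ctrl.get_obs();im,d=ctrl.camera(name);i=ctrl.camera_info(name)
    T=toolT(o)@np.array(i['hand_eye']) if 'hand_eye' in i else np.array(i['T'])
    if fn: cv2.imwrite('pics/'+fn+'.png',im[:,:,::-1]); np.savez('pics/'+fn+'.npz',im=im,d=d,T=T,K=[i['fx'],i['fy'],i['cx'],i['cy']])
    return im,d,T,i
def load(fn): z=np.load('pics/'+fn+'.npz');return z['im'],z['d'],z['T'],z['K']
def cloud(fn):
    im,d,T,K=load(fn);v,u=np.indices(d.shape)
    P=np.stack([(u-K[2])/K[0]*d,(v-K[3])/K[1]*d,d],-1)
    W=P@T[:3,:3].T+T[:3,3];W[d<=0]=np.nan
    return im,W
def proj(fn,p):
    im,d,T,K=load(fn);c=(np.atleast_2d(p)-T[:3,3])@T[:3,:3];return np.c_[c[:,0]/c[:,2]*K[0]+K[2],c[:,1]/c[:,2]*K[1]+K[3]]
E
python3 - <<'E'
from h import *
for n in('scene','side','wrist'): snap(n,n+'0')
o=ctrl.get_obs();print(o)
a=cv2.imread('pics/scene0.png');
for n in('scene0','side0'):
  _,d,T,K=load(n);print(n,T.round(3).tolist(),K,(d>0).mean())
print(ctrl.camera_info('wrist'))
E
```

```text
pics
{'time_s': 0.15, 'q': array([-1.36728959e+00,  1.81375236e-01,  1.60774919e+00, -3.74121811e-05,
        1.35380113e+00, -2.06293340e-01]), 'dq': array([ 0.00111232, -0.00079538, -0.00261295,  0.0004049 ,  0.00093076,
       -0.00063729]), 'joint_efforts': array([-1.35806968e-03, -4.45266008e+01, -3.51693106e+01, -4.53514549e-04,
        5.86329144e-03, -1.95886264e-05]), 'eef_pos': array([ 0.22901858, -0.5269746 ,  0.23060246]), 'eef_rot': array([-0.14340601, -0.69230205, -0.14434855,  0.69232657]), 'wrist_force': array([ 0.52529804, -0.95204876,  0.24347147]), 'torque': array([-0.01605426, -0.05166487, -0.01647818]), 'opening': 0.9984622347186062}
scene0 [[-0.84, 0.412, -0.353, 0.879], [0.543, 0.655, -0.526, 0.423], [0.014, -0.633, -0.774, 0.91], [0.0, 0.0, 0.0, 1.0]] [375.92489022 375.92489022 259.60817145 189.65792768] 0.9960835774739584
side0 [[0.995, -0.066, 0.071, 0.445], [-0.097, -0.729, 0.677, -0.715], [0.007, -0.681, -0.732, 0.766], [0.0, 0.0, 0.0, 1.0]] [375.46735695 375.46735695 253.71685971 193.27875772] 0.995880126953125
{'fx': 296.54286711961714, 'fy': 296.54286711961714, 'cx': 258.6783065417952, 'cy': 189.6932101040071, 'hand_eye': array([[-4.28317406e-04, -3.21790414e-01,  9.46810829e-01,
        -1.42814356e-01],
       [ 9.99999113e-01,  1.05594748e-03,  8.11261107e-04,
         6.69247005e-05],
       [-1.26083855e-03,  9.46810337e-01,  3.21789676e-01,
        -8.34497799e-02],
       [ 0.00000000e+00,  0.00000000e+00,  0.00000000e+00,
         1.00000000e+00]])}
```

View pics/scene0.png

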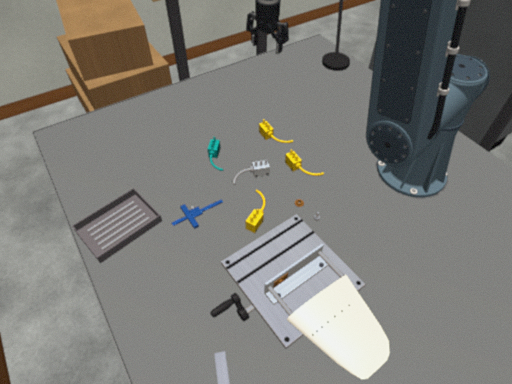

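View pics/side0.png

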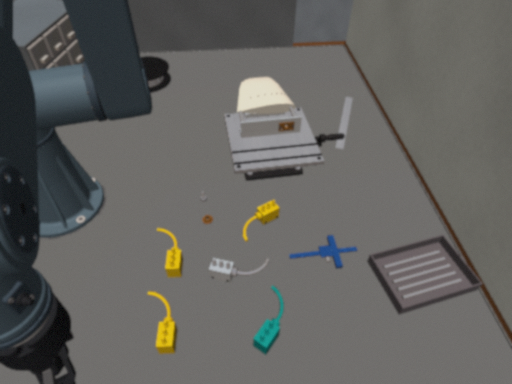

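The aluminium block is at scene (260,168) / side (221,267), its tube bending towards the root plate. The bronze bushing shows at side (287,127) / scene (280,280), and the entry side faces the side camera. Next I measure them.

Run:
```python
from h import *
for n,(u,v) in {'scene0':(260,168),'side0':(221,267)}.items():
    im,W=cloud(n);s=np.s_[v-22:v+23,u-40:u+60]
    P=W[s].reshape(-1,3);C=im[s].reshape(-1,3).astype(int)
    table=np.nanmedian(P[:,2]);k=(P[:,2]>table+.03)&(P[:,2]<table+.046)&(np.ptp(C,axis=1)<25)
    Q=P[k];r=cv2.minAreaRect((Q[:,:2]*1000).astype(np.float32));print(n,'table',table,k.sum(),'blk med',np.median(Q,0),r)
    k2=(P[:,2]>table+.016)&(np.ptp(C,axis=1)<25);Q=P[k2];print(' tip region max x',Q[np.argsort(Q[:,0])][-5:].round(4).tolist(), 'far')
for n,(u,v) in {'scene0':(280,280),'side0':(287,127)}.items():
    im,W=cloud(n);s=np.s_[v-12:v+13,u-14:u+15]
    P=W[s].reshape(-1,3);C=im[s].reshape(-1,3).astype(int)
    k=(C[:,0]-C[:,2]>35);Q=P[k];print(n,'bronze',k.sum(),Q.mean(0),Q.min(0),Q.max(0))
im,W=cloud('side0');m=(np.abs(W[...,2]-.1)<.03)&(W[...,1]>-.6)&(im.max(-1)>60)
for v in range(100,172,6): print(v,[tuple((W[v,u]*1000).astype(int)) for u in range(225,325,14)])
for n in('scene0','side0'):
  im,_,_,_=load(n)
u,v=265,130
a=cv2.resize(cv2.imread('pics/side0.png')[70:190,215:335],(480,480),interpolation=cv2.INTER_CUBIC)
b=cv2.imread('pics/wrist0.png')
cv2.imwrite('pics/c1.png',a)
```

```text
scene0 table 0.0002011384912403158 170 blk med [ 0.43119573 -0.25266761  0.03838092] ((463.2891845703125, -258.6636962890625), (46.567684173583984, 131.233642578125), 86.74095916748047)
 tip region max x [[0.5282, -0.2471, 0.0314], [0.5293, -0.2391, 0.0305], [0.5298, -0.2443, 0.0304], [0.5307, -0.2434, 0.0223], [0.5311, -0.2423, 0.0284]] far
side0 table 0.0009659485666686507 333 blk med [ 0.42804203 -0.26453522  0.03965376] ((461.3196716308594, -260.3856506347656), (41.902557373046875, 133.11524963378906), 85.156494140625)
 tip region max x [[0.5273, -0.2445, 0.0289], [0.5292, -0.2481, 0.0299], [0.5293, -0.2466, 0.0318], [0.5294, -0.2474, 0.0246], [0.5299, -0.2422, 0.0291]] far
scene0 bronze 68 [nan nan nan] [nan nan nan] [nan nan nan]
side0 bronze 99 [0.62333811 0.12527373 0.12749259] [0.60153942 0.12056055 0.10609867] [0.64155957 0.15531784 0.14010188]
100 [(np.int64(461), np.int64(460), np.int64(0)), (np.int64(500), np.int64(262), np.int64(127)), (np.int64(541), np.int64(247), np.int64(134)), (np.int64(582), np.int64(235), np.int64(140)), (np.int64(622), np.int64(227), np.int64(14
[... 3512 characters left out ...]
nt64(136), np.int64(2)), (np.int64(483), np.int64(24), np.int64(99)), (np.int64(520), np.int64(22), np.int64(98)), (np.int64(557), np.int64(18), np.int64(98)), (np.int64(593), np.int64(14), np.int64(99)), (np.int64(631), np.int64(13), np.int64(97)), (np.int64(667), np.int64(8), np.int64(99)), (np.int64(705), np.int64(6), np.int64(97))]
166 [(np.int64(445), np.int64(110), np.int64(1)), (np.int64(481), np.int64(2), np.int64(98)), (np.int64(517), np.int64(-1), np.int64(99)), (np.int64(554), np.int64(-3), np.int64(97)), (np.int64(591), np.int64(-3), np.int64(95)), (np.int64(629), np.int64(-1), np.int64(89)), (np.int64(696), np.int64(91), np.int64(-2)), (np.int64(736), np.int64(84), np.int64(1))]
```

View pics/c1.png

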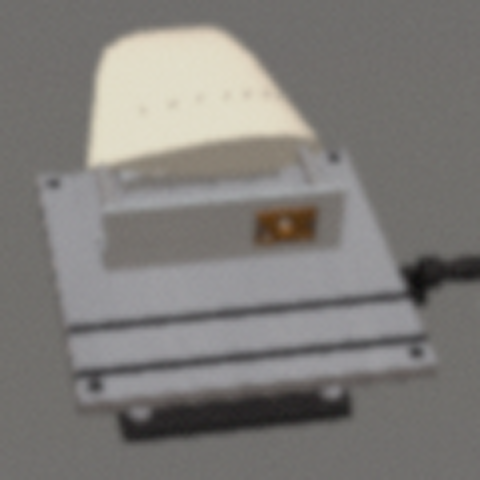

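Run:
```python
from h import *
o=ctrl.get_obs();print(toolT(o).round(3))
```

```text
[[-0.     0.398 -0.917  0.229]
 [ 0.001 -0.917 -0.398 -0.527]
 [-1.    -0.001 -0.     0.231]
 [ 0.     0.     0.     1.   ]]
```

Request:
step_arm([
  [30,-167,-285,27.5,0,0,0],
  [30,-167,-285,27.5,0,0,0],
  [30,-167,-285,27.5,0,0,0],
  [30,-167,-285,27.5,0,0,0],
  [30,-167,-285,27.5,0,0,0],
  [30,-167,-285,27.5,0,0,0],
  [30,-167,-285,27.5,0,0,0],
  [30,-167,-285,27.5,0,0,0],
])

```text
time_s: 1.15
eef_pos: [0.4237, -0.2612, 0.2013]
eef_rot: [0.025, -0.707, 0.025, 0.707]
wrist_force: [0.3, -0.6, 0.8]
opening: 1.001
```

Run:
```python
from h import *
snap('wrist','w1');o=ctrl.get_obs();print(o['time_s'],toolT(o).round(3).tolist(),o['q'])
im,W=cloud('w1')
C=im.astype(int);z=W[...,2]
k=(z>.037)&(z<.043)&(np.ptp(C,axis=2)<30)&(abs(W[...,0]-.43)<.06)&(abs(W[...,1]+.26)<.05)
Q=W[k];r=cv2.minAreaRect((Q[:,:2]*1000).astype(np.float32));print(k.sum(),np.median(Q,0),r,np.nanmedian(z))
k=(z>.046)&(z<.07)&(abs(W[...,0]-.43)<.06)&(abs(W[...,1]+.26)<.05);Q=W[k];r=cv2.minAreaRect((Q[:,:2]*1000).astype(np.float32));print('nip',k.sum(),Q.mean(0),r,Q[:,2].max())
k=(z>.018)&(z<.036)&(W[...,0]>.49)&(W[...,0]<.56)&(abs(W[...,1]+.24)<.06);Q=W[k];print('tube',k.sum(),Q[np.argsort(Q[:,1])][::-1][:6],Q[:,2].max())
```

```text
1.2 [[-0.0, -0.071, -0.997, 0.424], [-0.0, -0.997, 0.071, -0.262], [-1.0, 0.0, 0.0, 0.201], [0.0, 0.0, 0.0, 1.0]] [-7.91931415e-01  3.66593290e-02  1.82846487e+00 -3.22564820e-04
  1.27634606e+00  8.50189099e-01]
1118 [ 0.42626919 -0.25660637  0.04011042] ((427.7793884277344, -257.5489501953125), (32.100345611572266, 58.36725616455078), 71.13581848144531) 0.00047184604373878836
nip 187 [ 0.42498886 -0.25618438  0.05491062] ((424.1303405761719, -256.013916015625), (7.892037868499756, 38.69122314453125), 71.25247192382812) 0.05915204335592317
tube 460 [[ 0.4900404  -0.18207078  0.02706312]
 [ 0.52741588 -0.23917661  0.02928413]
 [ 0.52834491 -0.23924265  0.02898389]
 [ 0.52660607 -0.23983687  0.02656536]
 [ 0.52732861 -0.24018429  0.02958334]
 [ 0.52826016 -0.240246    0.02923328]] 0.0321431454060187
```

View pics/w1.png

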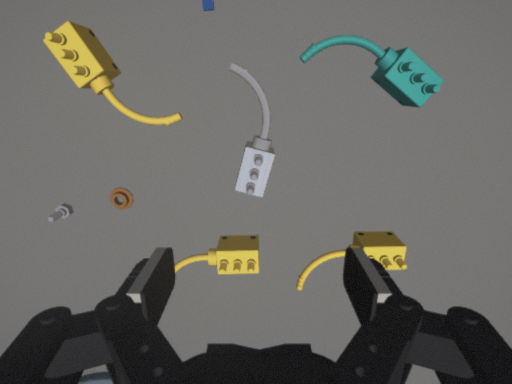

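Block: centre ≈ (0.425,-0.2565), yaw ≈ -19°, top at 0.040; the picture shows it at (255,170), with its tube end at (232,67). I descend and grip.

Request:
step_arm([
  [62,-5,-0.5,10,0,0,0],
  [120,-5,-0.5,14.7,0,0,0],
  [140,-5,-0.5,14.7,0,0,0],
  [170,-5,-0.5,14.7,0,0,0],
  [193,-5,-0.5,14.7,0,0,0],
  [193,-5,-0.5,14.7,0,0,0],
  [193,-5,-0.5,14.7,0,0,120],
  [193,-5,-0.5,14.7,0,0,255],
  [193,-5,-0.5,14.7,0,0,255],
  [193,-5,-0.5,14.7,0,0,255],
])

```text
time_s: 2.45
eef_pos: [0.4255, -0.2564, 0.0094]
eef_rot: [-0.114, 0.698, -0.115, -0.697]
wrist_force: [-1.6, 0.6, 5.2]
opening: 0.363
```

Request:
step_arm([
  [0,0,0,0,0,0,255],
  [-40,0,0,0,0,0,255],
  [-100,0,0,0,0,0,255],
  [-160,0,0,0,0,0,255],
  [-220,0,0,0,0,0,255],
  [-220,0,0,0,0,0,255],
  [-220,0,0,0,0,0,255],
])

```text
time_s: 3.32
eef_pos: [0.4242, -0.255, 0.2273]
eef_rot: [0.115, -0.697, 0.115, 0.698]
wrist_force: [-0.6, 0.2, -3.3]
opening: 0.362
```

```bash
cat > blk.py <<'E'
from h import *
def blk(fn):
    "block pose in tool frame from wrist cloud"
    im,d,T,K=load(fn);_,W=cloud(fn)
    i=np.array(ctrl.camera_info('wrist')['hand_eye']);v,u=np.indices(d.shape)
    P=np.stack([(u-K[2])/K[0]*d,(v-K[3])/K[1]*d,d],-1)@i[:3,:3].T+i[:3,3]
    P*=1000;return im,P
E
python3 - <<'E'
from blk import *
snap('wrist','w2');o=ctrl.get_obs();print(o['eef_pos'],o['wrist_force'],o['torque'],o['opening'])
im,P=blk('w2')
sel=(P[...,0]<0)&(P[...,0]>-70)&(P[...,2]<30)&(P[...,2]>-120)&(abs(P[...,1])<80)
top=sel&(abs(P[...,1])<15)&(P[...,0]>-36)&(P[...,0]<-24)&(P[...,2]>-28);Q=P[top];print('top x',np.median(Q,0),len(Q))
nip=sel&(abs(P[...,1])<10)&(P[...,0]<-36)&(P[...,2]>-30);Q=P[nip];print('nip',len(Q),Q.mean(0),cv2.minAreaRect(Q[:,1:].astype(np.float32)),Q[:,0].min())
tube=sel&(P[...,2]<-38)&(P[...,0]>-32);Q=P[tube];print('tube',len(Q),Q[:,0].min(),np.median(Q[:,0]))
print(Q[np.argsort(Q[:,1])][:8].round(1).tolist())
# fit arc centre fixed radius using top ridge points
from scipy.optimize import least_squares
A=Q[:,1:]
r=least_squares(lambda c:np.hypot(*(A-c).T)-55,[-55,-41],loss='soft_l1');print('arc centre',r.x,np.std(r.fun),'expected [-55,-41]')
cv2.imwrite('pics/c2.png',im[:,:,::-1])
E
```

```text
[ 0.42381799 -0.25465603  0.22626803] [-0.59287051 -0.1359341  -2.85096464] [ 0.06365859  0.08267656 -0.00752167] 0.36366933613072
top x [-30.68315833   0.33070675  -6.12569089] 5618
nip 1561 [-43.95763052  -0.3069301   -1.28840991] ((-0.3302426338195801, -0.42622947692871094), (8.343469619750977, 37.30400848388672), 0.28614264726638794) -49.410781374785344
tube 4178 -22.610121700179565 -19.923166333929952
[[-16.6, -50.8, -90.4], [-18.0, -50.5, -91.0], [-18.8, -50.5, -92.1], [-19.6, -50.4, -92.7], [-18.5, -50.4, -90.6], [-18.5, -50.3, -96.7], [-19.1, -50.3, -94.9], [-19.7, -50.3, -93.0]]
arc centre [-54.84859249 -39.76360987] 2.298398621593167 expected [-55,-41]
```

View pics/c2.png

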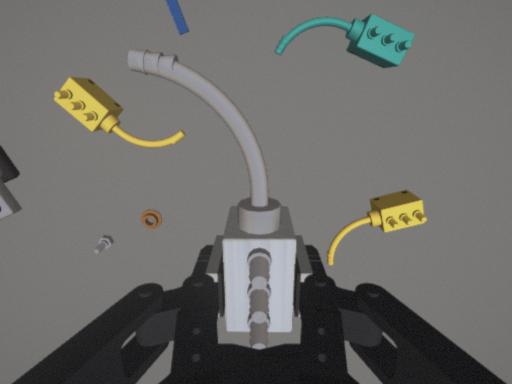

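Block held squarely (collar at (258,215), tube end at (140,62)); the offset in the tool is ≈ 0, with the base 9.3 mm past the TCP. Now I go over to the fixture.

Request:
step_arm([
  [0,-55,-3,-5,0,0,255],
  [0,-110,-6,-10,0,0,255],
  [10,-165,-9,-15,0,0,255],
  [20,-220,-12,-19,0,0,255],
  [27,-274,-13.5,-19,0,0,255],
  [27,-274,-13.5,-19,0,0,255],
  [27,-274,-13.5,-19,0,0,255],
  [27,-274,-13.5,-19,0,0,255],
])

```text
time_s: 4.38
eef_pos: [0.525, -0.0016, 0.2005]
eef_rot: [-0.001, -0.707, -0.001, 0.708]
wrist_force: [-0.6, -0.3, -1.8]
opening: 0.37
```

Run:
```python
from h import *
snap('wrist','w3');o=ctrl.get_obs();print(o['time_s'],toolT(o).round(4).tolist(),o['wrist_force'])
im,W=cloud('w3');z=W[...,2]
k=(abs(z-.0985)<.006)&(W[...,1]<.11);print('plate z',np.median(z[k]),k.sum())
k=(z>.106)&(z<.144)&(W[...,1]>.09)&(W[...,1]<.15)&(W[...,0]>.48)&(W[...,0]<.68)
hsv=cv2.cvtColor(im,cv2.COLOR_RGB2HSV);br=(hsv[...,1]>90)
Q=W[k&~br];Q=Q[Q[:,1]<np.percentile(Q[:,1],70)]
for _ in range(3):
  p=np.polyfit(Q[:,0],Q[:,1],1);e=Q[:,1]-np.polyval(p,Q[:,0]);Q=Q[abs(e)<2.5*e.std()+1e-4]
print('face',p,np.degrees(np.arctan(p[0])),e.std(),len(Q),Q.min(0),Q.max(0))
Q=W[k&br];print('bronze',len(Q),np.median(Q,0),np.nanpercentile(Q,[2,98],axis=0))
v,u=np.where(k&br);print(u.min(),u.max(),v.min(),v.max())
k=(abs(z-.1505)<.004)&(W[...,1]>.1)&(W[...,1]<.16);Q=W[k];print('top',len(Q),Q.min(0),Q.max(0),cv2.minAreaRect((Q[:,:2]*1000).astype(np.float32)))
a=np.hstack([cv2.resize(im[:,:],(512,384)),]);cv2.imwrite('pics/c3.png',a[:,:,::-1])
```

```text
4.425 [[-0.0008, 0.0029, -1.0, 0.5252], [-0.0, -1.0, -0.0029, -0.0018], [-1.0, 0.0, 0.0008, 0.2009], [0.0, 0.0, 0.0, 1.0]] [ 0.17234623 -0.1281209  -2.94851342]
plate z 0.09770020518913652 28367
face [0.0557424  0.09186288] 3.1905022572146056 0.0007190353013821465 3986 [0.49646842 0.11827638 0.10606258] [0.6462093  0.1260821  0.14399965]
bronze 1422 [0.62786775 0.12545112 0.13066879] [[0.605215   0.12350436 0.11209948]
 [0.64503105 0.12973335 0.13866084]]
48 89 23 97
top 2720 [0.4957503  0.11835321 0.14650653] [0.65594392 0.13511002 0.15214957] ((575.7259521484375, 126.77544403076172), (160.49627685546875, 6.978554725646973), 3.8183889389038086)
```

View pics/c3.png

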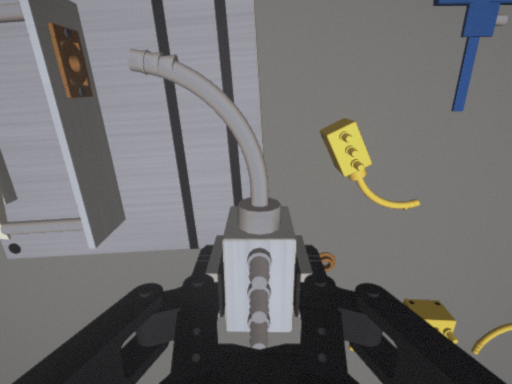

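Run:
```python
from h import *
im,W=cloud('w3')
a=cv2.resize(im[10:110,30:190],(800,500),interpolation=cv2.INTER_CUBIC);cv2.imwrite('pics/c4.png',a[:,:,::-1])
Q=W[20:100,45:95];hsv=cv2.cvtColor(im,cv2.COLOR_RGB2HSV)[20:100,45:95]
k=(hsv[...,1]>90);q=Q[k];th=np.radians(3.5);x=np.array([np.cos(th),np.sin(th)]);y=np.array([-x[1],x[0]])
s=q[:,:2]@x;t=q[:,:2]@y
f=(q[:,2]>.1)&(q[:,2]<.15);s,t,zz=s[f],t[f],q[f,2]
print('s',np.nanpercentile(s,[1,5,50,95,99]),'t',np.nanpercentile(t,[5,25,50,75,95,99]),'z',np.nanpercentile(zz,[1,99]))
```

```text
s [0.61045163 0.61482345 0.63435165 0.65035737 0.65199438] t [0.0858642  0.08632583 0.08672921 0.08744872 0.08945173 0.0919125 ] z [0.11172381 0.13888629]
```

View pics/c4.png

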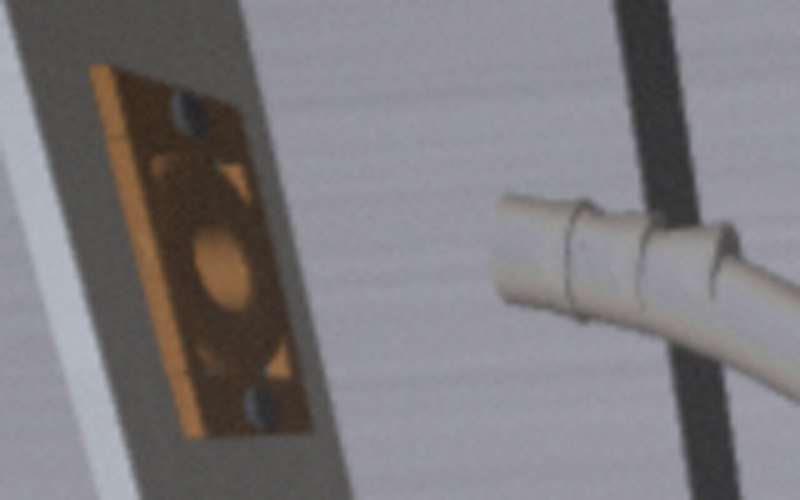

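Run:
```python
from h import *
im,d,T,K=load('w3');th=np.radians(3.5);x=np.array([np.cos(th),np.sin(th),0]);y=np.array([-x[1],x[0],0])
def hit(c,t=.0859):
    u,v=c[0]/5+30-.4,c[1]/5+10-.4
    r=T[:3,:3]@np.array([(u-K[2])/K[0],(v-K[3])/K[1],1]);l=(t-y@T[:3,3])/(y@r);p=T[:3,3]+l*r;return np.r_[x@p,p[2]]
for n,c in dict(tl=(110,70),tr=(240,105),br=(312,432),bl=(203,437),b1=(190,112),b2=(262,408),bore_in=(222,268),bore_l=(192,255),bore_r=(253,280),bore_t=(210,226),bore_b=(238,312),ring_l=(148,165+90),ring_r=(290,290)).items(): print(n,hit(c).round(4))
# tube tip in same image: model
from blk import *
tip=T@np.r_[np.linalg.inv(np.array(ctrl.camera_info('wrist')['hand_eye']))@[-.0167,-.050,-.096,1]];print('tip px',proj('w3',tip[:3]),'seen',(30+497/5,10+250/5),'tip s,t,z',x@tip[:3],y@tip[:3],tip[2])
```

```text
tl [0.652  0.1388]
tr [0.6528 0.1109]
br [0.6091 0.1115]
bl [0.6091 0.1385]
b1 [0.6499 0.1236]
b2 [0.6126 0.1232]
bore_in [0.6307 0.1248]
bore_l [0.6318 0.131 ]
bore_r [0.6297 0.1179]
bore_t [0.6359 0.1253]
bore_b [0.6252 0.1235]
ring_l [0.631  0.1405]
ring_r [0.6289 0.1087]
tip px [[130.49483318  54.64499294]] seen (129.4, 60.0) tip s,t,z 0.6226367113269616 0.010713936206070751 0.21710882469826376
```

Flange corners give 43.5 × 27.5 mm, as they should. The bore is at s≈0.631, z≈0.1245, and the root plate's yaw is ≈3.5°. Next I bring the tip to 25 mm in front of the flange.

```bash
cat > plan.py <<'E'
from h import *
TH=3.5; S0=.631; T0=.0859; PZ=.0977
CT=np.array([-.055,-.0395])  # bend centre in tool y,z
BASE=.0093
def R2(a): a=np.radians(a);return np.array([[np.cos(a),-np.sin(a)],[np.sin(a),np.cos(a)]])
def pose(cx,cy,phi,h):
    "tool pose so that bend centre is (cx,cy) mm rel. bore entry, block yaw phi in root frame, base h mm above plate"
    C=R2(TH)@(np.array([S0,T0])+np.array([cx,cy])/1000)
    A=R2(TH+phi) # block axes in world
    ty,tz=-A[:,1],-A[:,0]
    p=C-ty*CT[0]-tz*CT[1]
    T=np.eye(4);T[:3,0]=[0,0,-1];T[:2,1]=ty;T[:2,2]=tz;T[:3,3]=[*p,PZ+h/1000+BASE];return T
def rel(Tc,Td):
    D=np.linalg.inv(Tc)@Td;return np.r_[D[:3,3]*1000,R.from_matrix(D[:3,:3]).as_rotvec(degrees=True)].round(2).tolist()
def tip(o,c=CT):
    "bend centre / tip in root frame mm, phi, height from measured state"
    T=toolT(o);A=T[:2,1:3];C=T[:2,3]+A@c;r=R2(-TH)@C-[S0,T0]
    bx=-T[:2,2];phi=np.degrees(np.arctan2(bx[1],bx[0]))-TH
    return (r*1000).round(2),((r*1000)+R2(phi)@[55,-5]).round(2),round(phi,2),round((T[2,3]-BASE-PZ)*1000,2)
E
python3 - <<'E'
from plan import *
o=ctrl.get_obs();T=toolT(o);print(tip(o))
a=pose(-55,-25,5,90);b=pose(-55,-25,5,3)
print(rel(T,a),rel(T,b))
E
```

```text
(array([-64.3 , -67.11]), array([ -9.68, -75.3 ]), np.float64(-3.34), np.float64(93.87))
[3.86, -37.43, -15.23, -8.18, -26.47, 1.93] [90.86, -37.43, -15.3, -8.18, -26.47, 1.93]
```

```bash
sed -i 's/T=np.eye(4);T\[:3,0\]=\[0,0,-1\]/T=np.zeros((4,4));T[3,3]=1;T[:3,0]=[0,0,-1]/' plan.py
python3 - <<'E'
from plan import *
o=ctrl.get_obs();T=toolT(o);print(tip(o))
a=pose(-55,-25,5,90);b=pose(-55,-25,5,3)
print(rel(T,a),rel(T,b))
E
```

```text
(array([-64.3 , -67.11]), array([ -9.68, -75.3 ]), np.float64(-3.34), np.float64(93.87))
[3.86, -37.43, -15.23, -8.34, 0.05, 0.0] [90.86, -37.43, -15.3, -8.34, 0.05, 0.0]
```

Request:
step_arm([
  [4,-20,-8,-5,0,0,255],
  [4,-37.4,-15.3,-8.3,0,0,255],
  [4,-37.4,-15.3,-8.3,0,0,255],
  [30,-37.4,-15.3,-8.3,0,0,255],
  [60,-37.4,-15.3,-8.3,0,0,255],
  [80,-37.4,-15.3,-8.3,0,0,255],
  [90,-37.4,-15.3,-8.3,0,0,255],
  [90,-37.4,-15.3,-8.3,0,0,255],
  [90,-37.4,-15.3,-8.3,0,0,255],
])

```text
time_s: 5.55
eef_pos: [0.5415, 0.0367, 0.1123]
eef_rot: [0.053, 0.706, 0.053, -0.705]
wrist_force: [0.9, 0.1, -2.2]
opening: 0.367
```

Run:
```python
from plan import *
snap('wrist','w5');o=ctrl.get_obs();print(o['time_s'],tip(o),o['wrist_force'])
snap('side','s5')
im,_,_,_=load('w5')
a=cv2.resize(im[0:130,0:200],(800,520),interpolation=cv2.INTER_CUBIC);cv2.imwrite('pics/c5.png',a[:,:,::-1])
```

```text
5.6 (array([-53.77, -24.03]), array([  1.46, -24.15]), np.float64(5.07), np.float64(5.44)) [-0.83872518  0.48531887 -2.29963265]
```

View pics/c5.png

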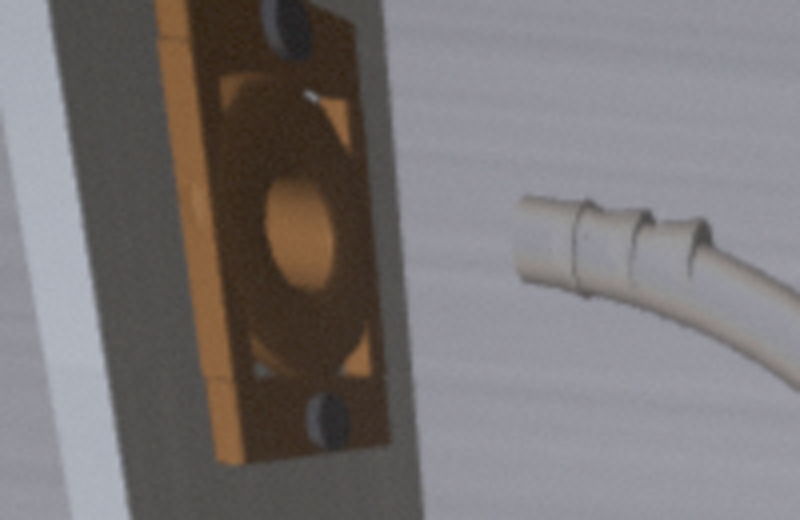

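Run:
```python
from plan import *
im,d,T,K=load('w5');o=ctrl.get_obs();M=R2(-TH)
def ray(c): 
    u,v=c[0]/4-.4,c[1]/4-.4;return T[:3,:3]@np.array([(u-K[2])/K[0],(v-K[3])/K[1],1])
def hitt(c):
    r=ray(c);q=M@r[:2];p0=M@T[:2,3];l=(T0-p0[1])/q[1];return ((p0[0]+l*q[0]-S0)*1000).round(2),(T[2,3]+l*r[2]).round(4)
def hitz(c,z):
    r=ray(c);l=(z-T[2,3])/r[2];return ((M@(T[:2,3]+l*r[:2])-[S0,T0])*1000).round(2)
zt=o['eef_pos'][2]+.0167
print('TCP',o['eef_pos'],'tube z',zt)
for n,c in dict(bore=(300,233),bt=(288,177),bb=(318,293),fbl=(246,463),fbr=(389,443),b2=(328,420)).items(): print(n,hitt(c))
print('tip end',hitz((515,240),zt),'edges',hitz((530,196),zt),hitz((515,280),zt),hitz((578,200),zt),hitz((578,294),zt), 'model',tip(o))
W=cloud('w5')[1];z=W[...,2];k=(abs(z-.0985)<.006)&(W[...,1]<.11);print('plate z',np.nanmedian(z[k]))
q=W[48:72,128:150].reshape(-1,3);q=q[q[:,2]>.115];print('tip top z',np.percentile(q[:,2],[50,90,98]))
```

```text
TCP [0.54147283 0.03676455 0.11239606] tube z 0.12909606248511024
bore (np.float64(-0.04), np.float64(0.125))
bt (np.float64(4.94), np.float64(0.1261))
bb (np.float64(-5.58), np.float64(0.1229))
fbl (np.float64(-21.63), np.float64(0.1379))
fbr (np.float64(-21.49), np.float64(0.1112))
b2 (np.float64(-18.31), np.float64(0.1233))
tip end [  1.04 -23.19] edges [  5.12 -24.83] [ -2.62 -23.01] [  5.18 -29.44] [ -3.36 -29.16] model (array([-53.81, -23.98]), array([  1.41, -24.1 ]), np.float64(5.07), np.float64(5.4))
plate z 0.0977200907209122
tip top z [0.13250052 0.13347316 0.13413324]
```

Request:
step_arm([
  [2,0,1.2,0,0,0,255],
  [4,0,1.2,0,0,0,255],
  [4.5,0,1.2,0,0,0,255],
  [4.5,0,1.2,0,0,0,255],
  [4.5,0,1.2,0,0,0,255],
])

```text
time_s: 6.28
eef_pos: [0.5395, 0.0367, 0.107]
eef_rot: [0.053, 0.705, 0.053, -0.705]
wrist_force: [-2.4, 0.3, 0.4]
opening: 0.365
```

Run:
```python
from plan import *
o=ctrl.get_obs();print(o['time_s'],tip(o),o['wrist_force'],o['torque'],o['eef_pos'])
```

```text
6.275 (array([-55.78, -23.88]), array([ -0.55, -23.99]), np.float64(5.08), np.float64(-0.01)) [-2.41278103  0.31102598  0.36928706] [0.01948149 0.31201419 0.00253314] [0.53951085 0.03674538 0.10699386]
```

Request:
step_arm([
  [-0.8,-2,-0.4,0,0,0,255],
  [-0.8,-6,-0.8,0,0,0,255],
  [-0.8,-10,-1.2,0,0,0,255],
  [-0.8,-14,-1.6,0,0,0,255],
  [-0.8,-18,-2,0,0,0,255],
  [-0.8,-18,-2,0,0,0,255],
  [-0.8,-18,-2,0,0,0,255],
])

```text
time_s: 7.15
eef_pos: [0.5388, 0.0548, 0.1076]
eef_rot: [-0.053, -0.705, -0.053, 0.705]
wrist_force: [-0.2, 0.1, -2.5]
opening: 0.363
```

Run:
```python
from plan import *
snap('wrist','w6');o=ctrl.get_obs();print(o['time_s'],tip(o),o['wrist_force'],o['torque'],o['eef_pos'])
im,_,_,_=load('w6')
a=cv2.resize(im[0:130,0:200],(800,520),interpolation=cv2.INTER_CUBIC);cv2.imwrite('pics/c6.png',a[:,:,::-1])
```

```text
7.2 (array([-55.36,  -5.86]), array([-0.13, -5.97]), np.float64(5.07), np.float64(0.61)) [ 0.06766285  0.07424544 -2.75163315] [0.00710072 0.02719567 0.05816038] [0.53882508 0.05476295 0.10760614]
```

View pics/c6.png

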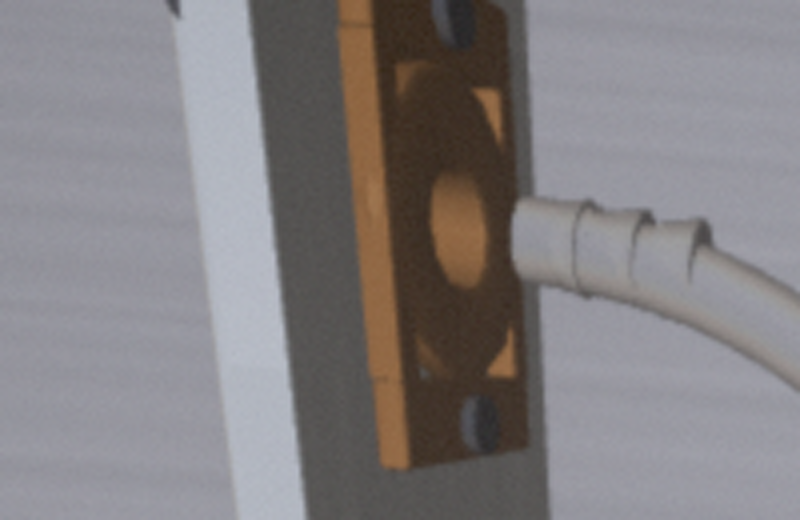

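Run:
```python
from plan import *
im,d,T,K=load('w6');o=ctrl.get_obs();M=R2(-TH)
def ray(c): 
    u,v=c[0]/4-.4,c[1]/4-.4;return T[:3,:3]@np.array([(u-K[2])/K[0],(v-K[3])/K[1],1])
def hitt(c):
    r=ray(c);q=M@r[:2];p0=M@T[:2,3];l=(T0-p0[1])/q[1];return ((p0[0]+l*q[0]-S0)*1000).round(2),(T[2,3]+l*r[2]).round(4)
def hitz(c,z):
    r=ray(c);l=(z-T[2,3])/r[2];return ((M@(T[:2,3]+l*r[:2])-[S0,T0])*1000).round(2)
zt=o['eef_pos'][2]+.0167;print(zt)
for n,c in dict(bore=(459,231),bt=(452,173),bb=(470,290),br=(487,240),bl=(431,225),fbl=(408,468),fbr=(527,446)).items(): print(n,hitt(c))
print('tip',hitz((514,238),zt),hitz((526,197),zt),hitz((526,279),zt),hitz((578,200),zt),hitz((578,294),zt))
```

```text
0.12430614479631602
bore (np.float64(-0.27), np.float64(0.1254))
bt (np.float64(4.72), np.float64(0.1261))
bb (np.float64(-5.52), np.float64(0.1237))
br (np.float64(-0.55), np.float64(0.1192))
bl (np.float64(-0.29), np.float64(0.131))
fbl (np.float64(-21.54), np.float64(0.1386))
fbr (np.float64(-21.43), np.float64(0.1116))
tip [-0.37 -4.83] [ 3.41 -6.17] [-4.01 -5.82] [  3.59 -11.17] [ -4.94 -10.88]
```

Request:
step_arm([
  [0,-1.5,-0.1,0,0,0,255],
  [0,-3,-0.2,0,0,0,255],
  [0,-4.5,-0.4,0,0,0,255],
  [0,-6,-0.5,0,0,0,255],
  [0,-6,-0.5,0,0,0,255],
])

```text
time_s: 7.82
eef_pos: [0.5384, 0.061, 0.1076]
eef_rot: [0.053, 0.705, 0.053, -0.705]
wrist_force: [-0.5, -0.3, -1.9]
opening: 0.363
```

Request:
step_arm([
  [0,-1,-0.1,0,0,0,255],
  [0,-2,-0.2,0,0,0,255],
  [0,-2,-0.2,0,0,0,255],
])

```text
time_s: 8.2
eef_pos: [0.5383, 0.0629, 0.1076]
eef_rot: [0.053, 0.705, 0.053, -0.705]
wrist_force: [0.2, -0.6, -3.0]
opening: 0.37
```

```bash
cat > arc.py <<'E'
import sys
from plan import *
def show():
    o=ctrl.get_obs();print(o['time_s'],*tip(o),'F',(R2(-TH)@o['wrist_force'][:2]).round(1),o['wrist_force'][2].round(1),'M',o['torque'].round(2));return o
def rows(o,wps):
    for w in wps: print([*rel(toolT(o),pose(*w)),255],',')
if __name__=='__main__':
    o=show();a=eval(sys.argv[1]);rows(o,a)
E
python3 arc.py '[(-55.3,3.5,5,.7),(-55.3,5,5.5,.7),(-55.3,5,8,.7),(-55.3,5,10,.7),(-55.3,5,12,.7),(-55.3,5,14,.7)]'
```

```text
8.2 [-55.41   2.34] [-0.18  2.24] 5.08 0.61 F [ 0.2 -0.6] -3.0 M [0.05 0.03 0.04]
[-0.09, -1.2, -0.13, 0.08, -0.0, 0.0, 255] ,
[-0.09, -2.35, -0.75, -0.42, -0.0, 0.0, 255] ,
[-0.09, -0.7, -3.2, -2.92, -0.0, 0.0, 255] ,
[-0.09, 0.55, -5.2, -4.92, -0.0, 0.0, 255] ,
[-0.09, 1.72, -7.26, -6.92, -0.0, 0.0, 255] ,
[-0.09, 2.82, -9.35, -8.92, -0.0, 0.0, 255] ,
```

Request:
step_arm([
  [-0.1,-1.2,-0.1,0,0,0,255],
  [-0.1,-2.4,-0.8,-0.4,0,0,255],
  [-0.1,-0.7,-3.2,-2.9,0,0,255],
  [-0.1,0.6,-5.2,-4.9,0,0,255],
  [-0.1,1.7,-7.3,-6.9,0,0,255],
  [-0.1,2.8,-9.4,-8.9,0,0,255],
  [-0.1,2.8,-9.4,-8.9,0,0,255],
])

```text
time_s: 9.07
eef_pos: [0.5482, 0.0614, 0.1077]
eef_rot: [0.108, 0.699, 0.108, -0.699]
wrist_force: [-0.4, 0.3, -3.5]
opening: 0.364
```

```bash
python3 arc.py '[(-55.3,5,f,.7) for f in (16,18,20,22,24,26,28)]'
```

```text
9.075 [-55.05   4.82] [-0.48 13.27] 13.99 0.73 F [-0.4  0.3] -3.5 M [ 0.01  0.05 -0.05]
[0.03, 1.12, -1.76, -2.01, -0.01, -0.0, 255] ,
[0.03, 2.39, -3.75, -4.01, -0.01, -0.0, 255] ,
[0.03, 3.6, -5.78, -6.01, -0.01, -0.0, 255] ,
[0.03, 4.73, -7.85, -8.01, -0.01, -0.0, 255] ,
[0.03, 5.79, -9.96, -10.01, -0.01, -0.0, 255] ,
[0.03, 6.78, -12.11, -12.01, -0.01, -0.0, 255] ,
[0.03, 7.69, -14.29, -14.01, -0.01, -0.0, 255] ,
```

Request:
step_arm([
  [0,1.1,-1.8,-2,0,0,255],
  [0,2.4,-3.7,-4,0,0,255],
  [0,3.6,-5.8,-6,0,0,255],
  [0,4.7,-7.8,-8,0,0,255],
  [0,5.8,-10,-10,0,0,255],
  [0,6.8,-12.1,-12,0,0,255],
  [0,7.7,-14.3,-14,0,0,255],
  [0,7.7,-14.3,-14,0,0,255],
])

```text
time_s: 10.07
eef_pos: [0.5641, 0.0584, 0.1077]
eef_rot: [0.192, 0.681, 0.192, -0.681]
wrist_force: [-0.3, -0.0, -3.3]
opening: 0.364
```

```bash
python3 arc.py '[(-55.3,5,f,.7) for f in (30,32,34,36,38,40,42,44)]'
```

```text
10.075 [-55.33   5.07] [-4.42 26.48] 28.01 0.7 F [-0.3 -0. ] -3.3 M [-0.02  0.03 -0.02]
[-0.0, 1.41, -1.93, -1.99, -0.0, -0.0, 255] ,
[-0.0, 2.69, -3.92, -3.99, -0.0, -0.0, 255] ,
[-0.0, 3.9, -5.95, -5.99, -0.0, -0.0, 255] ,
[-0.0, 5.03, -8.02, -7.99, -0.0, -0.0, 255] ,
[-0.0, 6.09, -10.13, -9.99, -0.0, -0.0, 255] ,
[-0.0, 7.08, -12.28, -11.99, -0.0, -0.0, 255] ,
[-0.0, 7.99, -14.46, -13.99, -0.0, -0.0, 255] ,
[-0.0, 8.83, -16.67, -15.99, -0.0, -0.0, 255] ,
```

Request:
step_arm([
  [0,1.4,-1.9,-2,0,0,255],
  [0,2.7,-3.9,-4,0,0,255],
  [0,3.9,-5.9,-6,0,0,255],
  [0,5,-8,-8,0,0,255],
  [0,6.1,-10.1,-10,0,0,255],
  [0,7.1,-12.3,-12,0,0,255],
  [0,8,-14.5,-14,0,0,255],
  [0,8.8,-16.7,-16,0,0,255],
  [0,8.8,-16.7,-16,0,0,255],
])

```text
time_s: 11.2
eef_pos: [0.5829, 0.0597, 0.1077]
eef_rot: [0.285, 0.647, 0.285, -0.647]
wrist_force: [0.4, 0.4, -2.8]
opening: 0.363
```

```bash
python3 arc.py '[(-55.3,5,f,.7) for f in (46,48,50,52,54,56,58,60)]'
```

```text
11.2 [-55.31   5.1 ] [-12.28  39.72] 44.01 0.69 F [0.4 0.4] -2.8 M [-0.02 -0.02  0.03]
[-0.01, 1.42, -1.86, -1.99, -0.0, -0.0, 255] ,
[-0.01, 2.69, -3.85, -3.99, -0.0, -0.0, 255] ,
[-0.01, 3.9, -5.88, -5.99, -0.0, -0.0, 255] ,
[-0.01, 5.03, -7.96, -7.99, -0.0, -0.0, 255] ,
[-0.01, 6.1, -10.07, -9.99, -0.0, -0.0, 255] ,
[-0.01, 7.08, -12.22, -11.99, -0.0, -0.0, 255] ,
[-0.01, 8.0, -14.4, -13.99, -0.0, -0.0, 255] ,
[-0.01, 8.83, -16.61, -15.99, -0.0, -0.0, 255] ,
```

Request:
step_arm([
  [0,1.4,-1.9,-2,0,0,255],
  [0,2.7,-3.9,-4,0,0,255],
  [0,3.9,-5.9,-6,0,0,255],
  [0,5,-8,-8,0,0,255],
  [0,6.1,-10.1,-10,0,0,255],
  [0,7.1,-12.2,-12,0,0,255],
  [0,8,-14.4,-14,0,0,255],
  [0,8.8,-16.6,-16,0,0,255],
  [0,8.8,-16.6,-16,0,0,255],
])

```text
time_s: 12.32
eef_pos: [0.6006, 0.066, 0.1077]
eef_rot: [0.372, 0.601, 0.372, -0.601]
wrist_force: [-0.2, -0.4, -1.9]
opening: 0.37
```

```bash
python3 arc.py '[(-55.3,5,f,.7) for f in (62,64,66,68,70,72,74,76)]'
```

```text
12.325 [-55.36   5.04] [-23.55  50.18] 60.02 0.7 F [-0.3 -0.4] -1.9 M [-0.07  0.01 -0.04]
[0.0, 1.41, -1.92, -1.98, -0.0, -0.0, 255] ,
[0.0, 2.68, -3.91, -3.98, -0.0, -0.0, 255] ,
[0.0, 3.89, -5.94, -5.98, -0.0, -0.0, 255] ,
[0.0, 5.03, -8.01, -7.98, -0.0, -0.0, 255] ,
[0.0, 6.09, -10.13, -9.98, -0.0, -0.0, 255] ,
[0.0, 7.08, -12.27, -11.98, -0.0, -0.0, 255] ,
[0.0, 7.99, -14.45, -13.98, -0.0, -0.0, 255] ,
[0.0, 8.82, -16.66, -15.98, -0.0, -0.0, 255] ,
```

Request:
step_arm([
  [0,1.4,-1.9,-2,0,0,255],
  [0,2.7,-3.9,-4,0,0,255],
  [0,3.9,-5.9,-6,0,0,255],
  [0,5,-8,-8,0,0,255],
  [0,6.1,-10.1,-10,0,0,255],
  [0,7.1,-12.3,-12,0,0,255],
  [0,8,-14.5,-14,0,0,255],
  [0,8.8,-16.7,-16,0,0,255],
  [0,8.8,-16.7,-16,0,0,255],
])

```text
time_s: 13.45
eef_pos: [0.6159, 0.0771, 0.1077]
eef_rot: [0.452, 0.544, 0.452, -0.544]
wrist_force: [0.3, 0.0, -2.5]
opening: 0.368
```

```bash
python3 arc.py '[(-55.3,4.5,78,.7),(-55.3,3.5,80,.7),(-55.3,3,82,.7),(-55.3,2.5,84,.7),(-55.3,2,86,.7),(-55.3,2,88,.7),(-55.3,2,90,.7)]'
```

```text
13.45 [-55.35   5.05] [-37.21  57.22] 76.02 0.68 F [ 0.3 -0. ] -2.5 M [-0.03  0.03 -0.  ]
[-0.02, 1.51, -1.4, -1.98, -0.0, -0.0, 255] ,
[-0.02, 3.03, -2.42, -3.98, -0.0, -0.0, 255] ,
[-0.02, 4.36, -3.96, -5.98, -0.0, -0.0, 255] ,
[-0.02, 5.62, -5.55, -7.98, -0.0, -0.0, 255] ,
[-0.02, 6.8, -7.18, -9.98, -0.0, -0.0, 255] ,
[-0.02, 7.79, -9.32, -11.98, -0.0, -0.0, 255] ,
[-0.02, 8.7, -11.5, -13.98, -0.0, -0.0, 255] ,
```

Request:
step_arm([
  [0,1.5,-1.4,-2,0,0,255],
  [0,3,-2.4,-4,0,0,255],
  [0,4.4,-4,-6,0,0,255],
  [0,5.6,-5.5,-8,0,0,255],
  [0,6.8,-7.2,-10,0,0,255],
  [0,7.8,-9.3,-12,0,0,255],
  [0,8.7,-11.5,-14,0,0,255],
  [0,8.7,-11.5,-14,0,0,255],
])

```text
time_s: 14.45
eef_pos: [0.6265, 0.0869, 0.1077]
eef_rot: [0.515, 0.484, 0.515, -0.484]
wrist_force: [0.6, -0.3, -2.5]
opening: 0.361
```

```bash
python3 arc.py '[(-55.3,3,90,.4),(-55.3,4,90,.1)]'
python3 - <<'E'
from plan import *
snap('wrist','w7');im,_,_,_=load('w7')
cv2.imwrite('pics/c7.png',im[:,:,::-1])
E
```

```text
14.45 [-55.33   2.06] [-50.36  57.06] 90.03 0.71 F [ 0.5 -0.4] -2.5 M [ 0.02 -0.03 -0.03]
[0.31, 0.01, -0.91, 0.03, -0.0, -0.0, 255] ,
[0.61, 0.01, -1.91, 0.03, -0.0, -0.0, 255] ,
```

View pics/c7.png

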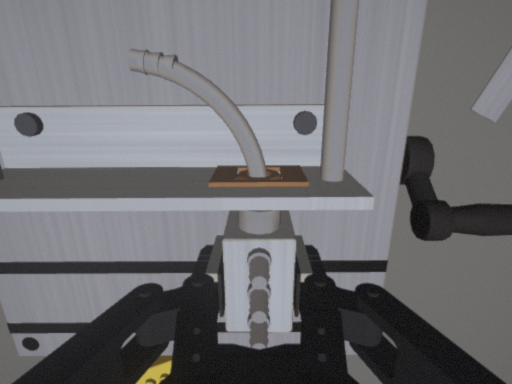

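Request:
step_arm([
  [0.3,0,-0.5,0,0,0,255],
  [0.6,0,-1,0,0,0,255],
  [0.7,0,-1.5,0,0,0,255],
  [0.7,0,-2,0,0,0,255],
  [0.7,0,-2,0,0,0,255],
])

```text
time_s: 15.12
eef_pos: [0.6264, 0.0887, 0.107]
eef_rot: [0.515, 0.485, 0.515, -0.485]
wrist_force: [0.4, -0.6, -2.8]
opening: 0.368
```

```bash
python3 arc.py '[]'
```

```text
15.125 [-55.35   3.95] [-50.33  58.95] 89.98 0.02 F [ 0.4 -0.6] -2.8 M [-0.   -0.04 -0.01]
```

Request:
step_arm([
  [0.1,0,-0.3,0,0,0,255],
  [0.1,0,-0.5,0,0,0,255],
  [0.1,0,-0.5,0,0,0,255],
])

```text
time_s: 15.5
eef_pos: [0.6264, 0.0891, 0.107]
eef_rot: [0.515, 0.485, 0.515, -0.485]
wrist_force: [-0.2, -0.7, -2.1]
opening: 0.363
```

Request:
step_arm([
  [0,0,-0.2,0,0,0,255],
  [0,0,-0.4,0,0,0,255],
  [0,0,-0.4,0,0,0,255],
])

```text
time_s: 15.88
eef_pos: [0.6264, 0.0895, 0.107]
eef_rot: [0.515, 0.485, 0.515, -0.485]
wrist_force: [0.6, -1.5, -0.7]
opening: 0.365
```

Request:
step_arm([
  [0,0,-0.2,0,0,0,255],
  [0,0,-0.3,0,0,0,255],
  [0,0,-0.3,0,0,0,255],
])

```text
time_s: 16.25
eef_pos: [0.6264, 0.0898, 0.107]
eef_rot: [0.515, 0.485, 0.515, -0.485]
wrist_force: [0.4, -1.9, -0.8]
opening: 0.363
```

Request:
step_arm([
  [0,0,-0.2,0,0,0,255],
  [0,0,-0.3,0,0,0,255],
  [0,0,-0.3,0,0,0,255],
])

```text
time_s: 16.62
eef_pos: [0.6264, 0.0901, 0.107]
eef_rot: [0.515, 0.485, 0.515, -0.485]
wrist_force: [-0.9, -1.8, 0.7]
opening: 0.363
```

```bash
python3 arc.py '[]'
```

```text
16.625 [-55.3    5.33] [-50.28  60.33] 89.98 -0.0 F [-1.  -1.8] 0.7 M [-0.24 -0.1  -0.03]
```

Request:
step_arm([
  [0,0,-0.2,0,0,0,255],
  [0,0,-0.4,0,0,0,255],
  [0,0,-0.4,0,0,0,255],
])

```text
time_s: 17.0
eef_pos: [0.6263, 0.0905, 0.107]
eef_rot: [0.515, 0.485, 0.515, -0.485]
wrist_force: [0.8, -1.7, 1.0]
opening: 0.366
```

Request:
step_arm([
  [0,0,-0.2,0,0,0,255],
  [0,0,-0.3,0,0,0,255],
  [0,0,-0.3,0,0,0,255],
])

```text
time_s: 17.38
eef_pos: [0.6263, 0.0908, 0.107]
eef_rot: [0.515, 0.485, 0.515, -0.485]
wrist_force: [-0.3, -1.9, 2.2]
opening: 0.361
```

Request:
step_arm([
  [0,0,-0.2,0,0,0,255],
  [0,0,-0.3,0,0,0,255],
  [0,0,-0.3,0,0,0,255],
])

```text
time_s: 17.75
eef_pos: [0.6263, 0.091, 0.107]
eef_rot: [0.515, 0.485, 0.515, -0.485]
wrist_force: [-0.3, -3.5, 1.9]
opening: 0.365
```

Request:
step_arm([
  [0,0,-0.1,0,0,0,255],
  [0,0,-0.2,0,0,0,255],
  [0,0,-0.2,0,0,0,255],
])

```text
time_s: 18.12
eef_pos: [0.6263, 0.091, 0.107]
eef_rot: [0.515, 0.485, 0.515, -0.485]
wrist_force: [0.3, -5.5, 3.4]
opening: 0.367
```

Request:
step_arm([
  [0,0,-0.1,0,0,0,255],
  [0,0,-0.2,0,0,0,255],
  [0,0,-0.2,0,0,0,255],
])

```text
time_s: 18.5
eef_pos: [0.6263, 0.091, 0.107]
eef_rot: [0.515, 0.484, 0.515, -0.485]
wrist_force: [0.5, -5.8, 3.4]
opening: 0.362
```

```bash
python3 arc.py '[]'
```

```text
18.5 [-55.28   6.24] [-50.26  61.23] 89.97 0.01 F [ 0.2 -5.8] 3.4 M [-0.89 -0.03  0.05]
```

Request:
step_arm([
  [0,0,-0.2,0,0,0,255],
  [0,0,-0.4,0,0,0,255],
  [0,0,-0.4,0,0,0,255],
])

```text
time_s: 18.88
eef_pos: [0.6263, 0.0911, 0.107]
eef_rot: [0.515, 0.484, 0.515, -0.485]
wrist_force: [-0.9, -7.4, 2.2]
opening: 0.362
```

Request:
step_arm([
  [0,0,-0.2,0,0,0,255],
  [0,0,-0.4,0,0,0,255],
  [0,0,-0.4,0,0,0,255],
])

```text
time_s: 19.25
eef_pos: [0.6263, 0.0911, 0.107]
eef_rot: [0.515, 0.484, 0.514, -0.485]
wrist_force: [-0.3, -8.6, 3.8]
opening: 0.361
```

```bash
python3 arc.py '[]'
```

```text
19.25 [-55.29   6.31] [-50.26  61.3 ] 89.97 0.02 F [-0.8 -8.6] 3.8 M [-1.28 -0.04  0.1 ]
```

Request:
step_arm([
  [0,0,-0.4,0,0,0,255],
  [0,0,-0.8,0,0,0,255],
  [0,0,-0.8,0,0,0,255],
])

```text
time_s: 19.62
eef_pos: [0.6263, 0.0911, 0.1071]
eef_rot: [0.516, 0.484, 0.514, -0.485]
wrist_force: [-0.5, -11.3, 3.0]
opening: 0.365
```

Request:
step_arm([
  [0,0,-0.4,0,0,0,255],
  [0,0,-0.8,0,0,0,255],
  [0,0,-0.8,0,0,0,255],
  [0,0,-0.8,0,0,0,255],
  [0,0,-0.8,0,0,0,255],
  [0,0,-0.8,0,0,0,255],
  [0,0,-0.8,0,0,0,255],
  [0,0,-0.8,0,0,0,255],
])

```text
time_s: 20.62
eef_pos: [0.6263, 0.0911, 0.1071]
eef_rot: [0.516, 0.484, 0.514, -0.486]
wrist_force: [-1.2, -12.8, 2.3]
opening: 0.365
```

```bash
python3 arc.py '[]'
```

```text
20.625 [-55.27   6.39] [-50.22  61.38] 89.95 0.07 F [ -1.9 -12.7] 2.3 M [-2.01  0.02  0.16]
```

Request:
step_arm([
  [0,0,-0.3,0,0,0,255],
  [0,0,-0.6,0,0,0,255],
  [0,0,-0.6,0,0,0,255],
  [0,0,-0.6,0,0,0,255],
  [0,0,-0.6,0,0,0,255],
  [0,0,-0.6,0,0,0,255],
  [0,0,-0.6,0,0,0,255],
])

```text
time_s: 21.5
eef_pos: [0.6263, 0.0912, 0.1071]
eef_rot: [0.516, 0.483, 0.514, -0.486]
wrist_force: [-0.1, -15.9, 2.9]
opening: 0.361
```

```bash
python3 arc.py '[]'; python3 -c "
from plan import *
print(toolT(ctrl.get_obs()).round(4))"
```

```text
21.5 [-55.28   6.4 ] [-50.22  61.4 ] 89.95 0.06 F [ -1.1 -15.9] 2.9 M [-2.31  0.1   0.14]
[[-0.000e+00  9.982e-01  6.010e-02  6.263e-01]
 [-4.900e-03  6.010e-02 -9.982e-01  9.120e-02]
 [-1.000e+00 -3.000e-04  4.800e-03  1.071e-01]
 [ 0.000e+00  0.000e+00  0.000e+00  1.000e+00]]
```

Request:
step_arm([
  [0,0,0.8,0,0,0,255],
  [0,0,1.6,0,0,0,255],
  [0,0,2.2,0,0,0,255],
  [0,0,2.7,0,0,0,255],
  [0,0,2.7,0,0,0,255],
  [0,0,2.7,0,0,0,255],
])

```text
time_s: 22.25
eef_pos: [0.6263, 0.0911, 0.107]
eef_rot: [0.515, 0.484, 0.515, -0.485]
wrist_force: [1.0, -7.9, 2.6]
opening: 0.364
```

```bash
python3 arc.py '[]'
```

```text
22.25 [-55.29   6.32] [-50.25  61.32] 89.97 0.02 F [ 0.5 -7.9] 2.6 M [-0.92 -0.06  0.09]
```

Request:
step_arm([
  [0,0,0.6,0,0,0,255],
  [0,0,1.2,0,0,0,255],
  [0,0,1.2,0,0,0,255],
])

```text
time_s: 22.62
eef_pos: [0.6263, 0.091, 0.107]
eef_rot: [0.515, 0.485, 0.515, -0.484]
wrist_force: [1.4, -1.8, 3.3]
opening: 0.365
```

Request:
step_arm([
  [0,0,0,0,0,0,140],
  [0,0,0,0,0,0,110],
  [0,0,0,0,0,0,60],
  [0,0,0,0,0,0,60],
  [0,0,0,0,0,0,60],
  [0,0,0,0,0,0,60],
])

```text
time_s: 23.38
eef_pos: [0.6262, 0.0906, 0.1069]
eef_rot: [0.515, 0.485, 0.515, -0.485]
wrist_force: [0.3, 0.5, 0.3]
opening: 0.763
```

```bash
cat > chk.py <<'E'
import sys
from blk import *
from plan import *
fn=sys.argv[1];snap('wrist',fn);o=ctrl.get_obs();im,W=cloud(fn);z=W[...,2]
M=R2(-TH);r=(W[...,:2]@M.T-[S0,T0])*1000
print(o['time_s'],o['wrist_force'].round(2),o['opening'])
k=(abs(z-PZ-.040)<.004)&(abs(r[...,0])<25)&(r[...,1]<-8)&(r[...,1]>-66)
Q=r[k];print('top',k.sum(),np.median(z[k])-PZ,cv2.minAreaRect(Q.astype(np.float32)))
p=np.polyfit(Q[:,1],z[k]*1000,1);print('pitch',p[0]); p=np.polyfit(Q[:,0],z[k]*1000,1);print('roll',p[0])
k=(z>PZ+.046)&(z<PZ+.062)&(abs(r[...,0])<10)&(r[...,1]<-14)&(r[...,1]>-62);Q=r[k];print('nip',k.sum(),Q.mean(0),cv2.minAreaRect(Q.astype(np.float32)))
cv2.imwrite('pics/c_'+fn+'.png',im[:,:,::-1])
E
python3 arc.py '[]'; python3 chk.py w8
```

```text
23.375 [-55.39   5.87] [-50.37  60.87] 89.98 -0.1 F [0.3 0.5] 0.3 M [-0.01  0.01 -0.01]
23.425 [ 0.08  0.03 -0.34] 0.7638584746313868
top 5375 0.03998218284874257 ((0.33709716796875, -34.54607391357422), (53.00138854980469, 32.16775894165039), 89.82909393310547)
pitch -0.008710526556318418
roll 0.000751020524446024
nip 1511 [  0.30141754 -32.74378604] ((0.3775820732116699, -33.65850830078125), (37.44810104370117, 8.19919490814209), 89.49420166015625)
```

Request:
step_arm([
  [-10,0,0,0,0,0,60],
  [-30,0,0,0,0,0,60],
  [-70,0,0,0,0,0,60],
  [-120,0,0,0,0,0,60],
  [-120,0,40,0,0,0,60],
  [-120,0,40,0,0,0,60],
  [-120,0,40,0,0,0,60],
])

```text
time_s: 24.3
eef_pos: [0.6286, 0.0509, 0.2277]
eef_rot: [0.515, 0.485, 0.515, -0.484]
wrist_force: [-0.4, 0.7, -0.3]
opening: 0.763
```

```bash
python3 chk.py w9
```

```text
24.35 [-0.33  0.15 -0.8 ] 0.7694958892694265
top 2107 0.039958504661416996 ((0.18454551696777344, -34.42005920410156), (51.00910568237305, 32.02840042114258), 89.93894958496094)
pitch -0.00438109115088518
roll -0.0015393844464842118
nip 317 [  0.15395497 -34.59081099] ((-0.06308293342590332, -35.389434814453125), (39.401859283447266, 8.129919052124023), 89.2876205444336)
```

View pics/c_w9.png

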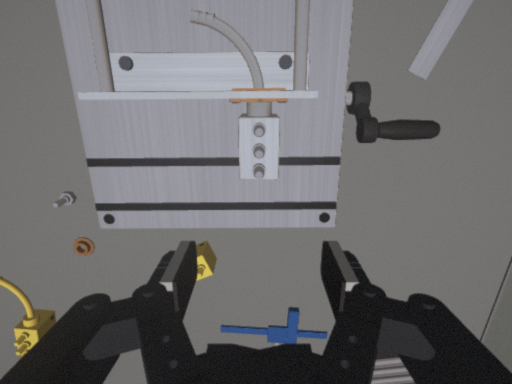

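The block stands free and square, with its collar against the flange at (260,98) and its tube running through the bay. I hand in.

```bash
python3 -c "
from bench import ctrl
print(ctrl.hand_in())"
```

```text
the job is handed in; nothing more can be done
None
```

The block is standing on the fixture plate with its bent tube through the bushing and the collar seated, and I handed the job in at about 24 s. No verdict came back.

- **Feeding:** I gripped the block, brought the tube tip in front of the bore and turned it about the bend centre through 85°. The side force stayed under about 1 N.
- **Seating:** I pushed along the bore until the wrist force read 12.8 N, held about 0.9 s, then 15.9 N. A newton or two of that is plate friction. I backed off to about 2 N, opened the gripper and lifted clear.
- **Last checks:**
  - The block's top was 40 mm above the plate.
  - Tilt was under 0.01 rad, and yaw within about 0.01 rad of the bore.
  - The wrist force was about zero, with the gripper clear of everything.
  - The depth gauge, loose bushing and loose nipple still lay on the counter in the last picture; I did not measure their positions again.
- **Disagreement:** My measured frame put the collar about 1.5 mm beyond the entry face, which cannot be true. I put it down to calibration error and trusted the contact I felt. I did not measure the collar gap directly after letting go.

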